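Check a pull gauge against its set mark and shut it in its case

ROBOT

A 6-joint arm with a two-finger parallel gripper is mounted at the origin on the work surface. World frame = base frame: x ahead of the robot, y to its left, z up, the work surface at z = 0. Lengths are in m, angles in rad, forces in N, time in s.
With the tool pointing down it reaches from about 0.25 to 0.775 m from the base axis. Payload 4 kg.
Tool frame: the origin (TCP) lies at the very end of the fingers, on their centre line; the grasp point (between the pads) lies 19 mm behind it; z points along the fingers, y is the direction in which the jaws open and shut (so a half turn about z gives the same grasp; the last joint's range is limited). The gripper opens to 94 mm and grips with 3 to 60 N. Pads are 16 mm wide; open, the fingers measure 119 mm over their backs; the gripper's body (75 mm by 177 mm) begins 78 mm behind the grasp point.
Start: joints at [-1.325, 0.087, 1.371, -0, 1.684, -0.103], TCP at [0.188, -0.517, 0.206] pointing down, gripper open.
Joint ranges: [-3.1, 3.1], [-0.76, 2.03], [0.27, 2.55], [-1.08, 4.22], [0.17, 2.65], [-2.57, 2.57]. Speed limits (rad/s): [2.79, 2.79, 3.14, 3.14, 3.14, 3.14].

INTERFACE

Orientations are given as [roll, pitch, yaw] about the fixed x, y, z axes, in that order (R = Rz(yaw) Ry(pitch) Rx(roll)).
In Python, from bench import robot, snapshot, calibration gives the robot as it stands. The module is installed in compiled form; this text tells all that it offers.
- The arm moves only by the tool servo_tool, never from a script. Its argument "series" is text: rows parted by semicolons, each of 5 numbers parted by spaces: the closure, from -1 (fully open) to 1 (shut), then the shift along the tool's x, y, z in cm, then the turn about the tool's z in rad. A call has 1 to 20 rows; each row is the pose to reach, as a shift and turn from the pose commanded when the call began, along the tool's axes at that moment; what a row does not reach only later rows make up. A row lasts 1/12 s, in which the tool goes at most 41.7 mm and 7.16 degrees, less where a joint would pass 70% of its speed; a pose out of reach is approached as far as the arm can. A call with a gripper value outside its range is refused whole. The fingers move at their own pace and stop on an object; the grip force is fixed at half the most. Time passes only in rows, so rows that repeat a pose let the fingers close. It gives the time, the measured TCP pose, the force and the opening at its end, in the units of the state.
- robot.get_obs(): the state, without advancing time (a new reading comes with each control period).
- snapshot(name): name is "side" or "top"; returns (picture, depth): 400x640x3 uint8, red, green, blue; 400x640 float32, m along the optical axis (not along the pixel's ray), 0 where there is no reading.
- calibration(name): a dict with "fx", "fy", "cx", "cy" (pixels), "k1" (the pictures are not rectified: a ray, as slopes to the right and down, at radius r is drawn at 1 + k1 r^2 times it, then the intrinsics apply), "rvec" (rotation vector, rad) and "tvec" (3), from world to camera coordinates, as OpenCV has them. Camera axes: x right, y down, z forward; pixel columns grow to the right and rows downward; lengths in m; the calibration is good to about 2 mm. A picture is of the moment at which its call begins. calibration takes no time and is no camera call.
- robot.close_job(): hands the job in, once; it reports no verdict.
The state is a dict: "time": time; "joint_positions": joint angles; "qvel": joint speeds; "joint_torque": joint torques, N m; "tool_pos": TCP position; "ee_rot": TCP orientation; "wrist_force": force on the tool from outside, world axes, zero at the start; "wrist_torque": the same for the moment, N m; "width": finger opening in m.
Only numpy, scipy, OpenCV 4.12 (cv2) and the standard library are available. Lean on these libraries where they do the work, as an engineer would, in place of code of your own. Each camera call takes 0.05 s, during which the arm holds its last target. There are 200 camera calls.

TASK

Lower the pull gauge into the open compartment of its case, flat between the locating blocks with its blade through the notch and the pull tab outside, setting it down rather than dropping it, and let go. Then take the pull tab, draw the slide out until its pointer is level with the set marker, hold it there for about two seconds, and ease it back home without letting it snap. Finally slide the case's cover fully shut over the compartment, leaving the other things on the bench alone.

Things in the scene. Friction and masses are not known exactly. Their poses are not given: they have to be found in the camera images.
- gauge: Pull gauge (linear spring gauge), loose, about 0.3 kg: a flat aluminium bar 40 (x) x 120 (y) x 26 (z) mm with a white scale on top; origin at the centre of the bar's underside, z up. A steel blade (14 wide, 5 thick, centre 13 mm above the underside) comes out of its +y end and carries the black pull tab. Grip the bar across x (40 mm).
- pull_tab (a point): Grip point of the pull tab: an upright black block 34 (x) x 14 (y) x 36 (z) mm in the gauge's axes, its underside 4 mm and top 40 mm above the gauge's underside. The point is 24 mm above the gauge's underside, on the block's vertical centreline, 122 mm along +y from the gauge's origin when the slide is home. It moves along the gauge's +y as the slide is drawn.
- slide (a joint): How far the sprung slide (blade, tab and pointer together) is drawn out of the gauge, m: 0 home, 0.060 fully out. Spring: about 1 N at home, rising 0.9 N per 10 mm.
- pointer (a point): The pointer, a small bright steel crossbar 12 x 3 mm that moves with the slide in the black slot along the middle of the gauge's scale; its centre, 28 mm above the gauge's underside, 30 mm to -y of the gauge's origin when home.
- set_marker (a point): The set marker: two small dark steel blocks (9 x 5 x 7 mm), one on either side of the slot on the scale; point midway between them, 28 mm above the gauge's underside. It keeps its preset place on the gauge, 25 to 50 mm to +y of the pointer's home. The pointer is level with it when the two points have the same y in the gauge's axes.
- case: Grey steel gauge case, fixed to the bench, 42 mm high. Origin: on the bench under the centre of the open compartment; z up. Compartment inside: x -65 to 65, y -66 to 66 mm, floor at z 6 mm, walls 8 mm thick, top at z 42. The +y wall has a notch 28 mm wide, centred on x = 0, open at the top, for the blade. Behind it (x 65 to 219 mm) the case is closed.
- seat (a point): Where the gauge's origin belongs: centre of the compartment floor (z 6 mm), gauge and case axes parallel. Four locating blocks 10 mm high stand on the floor at |x| 24 to 30, |y| 42 to 58 mm: the gauge lies between them along y with 4 mm to spare at each side and 6 mm at each end. For |y| under 42 the floor beside the gauge is clear for fingers.
- cover (a joint): Slide of the flat aluminium cover (138 x 148 x 5 mm, top at z 47.5 mm), m: 0 parked over the closed half, 0.150 fully shut over the compartment. It slides along the case's -x with about 1.5 N friction and stays where left.
- cover_grip (a point): Grip point of the cover's handle: an upright black plate 12 (x) x 40 (y) mm in the case's axes, standing 30 mm above the cover's top (top at z 77.5 mm). The point is at z 64.5 mm on its vertical centreline.
- pulley: Loose steel belt pulley, 64 mm across, 32 mm high, standing on the bench; leave alone. Origin: centre of its underside.
- can: Spray can, 56 mm across, 150 mm high; leave alone. Origin: centre of its underside.
- screwdriver: Screwdriver lying on the bench beyond the work; leave alone.
- alternator: Alternator on a wooden board, fixed, about 120 (x) x 180 (y) x 135 (z) mm; keep clear. Origin: under the board's centre.
Mind the look-alikes: they are no part of the job. Leave any orange or yellow look-alike of the gauge alone.

How it is judged:
On the way, in this order (a step that is already met when the one before it is completed fails the run):
1. the gauge is brought, still held, to within 10 mm of its place on the compartment floor (x of gauge in the frame of case between -0.009 and 0.009 m and y of gauge in the frame of case between -0.011 and 0.011 m and z of gauge in the frame of case below 0.016 m and angle between the y axis of gauge and the y axis of case, either way round below 0.2 rad and angle between gauge's own z axis and vertical below 0.1 rad and contact force between the fingers and gauge above 1 N), for 0.05 s.
2. the gauge lies flat on the compartment floor between the locating blocks, let go, the slide home (x of gauge in the frame of case between -0.009 and 0.009 m and y of gauge in the frame of case between -0.011 and 0.011 m and z of gauge in the frame of case below 0.01 m and angle between the y axis of gauge and the y axis of case, either way round below 0.2 rad and angle between gauge's own z axis and vertical below 0.1 rad and contact force between the fingers and gauge below 0.1 N and value of joint slide below 0.004 m), for 0.2 s.
3. with the gauge in the compartment, the pointer is held within 3 mm of the set marker for 1 s (x of gauge in the frame of case between -0.009 and 0.009 m and y of gauge in the frame of case between -0.011 and 0.011 m and z of gauge in the frame of case below 0.01 m and angle between the y axis of gauge and the y axis of case, either way round below 0.2 rad and angle between gauge's own z axis and vertical below 0.1 rad and y of pointer in the frame of set_marker between -0.003 and 0.003 m), for 1 s.
4. the slide is back home and let go (all of step 2), for 0.2 s.
5. the cover is fully shut (value of joint cover above 0.145 m), for 0.2 s.
At the end, for the whole second after the job is handed in: The gauge lies at rest, flat on the compartment floor (within 9 mm across and 11 mm along of the centre, underside within 4 mm of the floor), its slide home within 4 mm and let go, and the cover is shut to within 5 mm (x of gauge in the frame of case between -0.009 and 0.009 m and y of gauge in the frame of case between -0.011 and 0.011 m and z of gauge in the frame of case below 0.01 m and angle between the y axis of gauge and the y axis of case, either way round below 0.2 rad and angle between gauge's own z axis and vertical below 0.1 rad and value of joint slide below 0.004 m and value of joint cover above 0.145 m and linear speed of gauge below 0.02 m/s); the robot touches nothing.
It fails at once if the slide snaps back (faster than 0.5 m/s) (velocity of joint slide below -0.5 m/s).
It fails at once if the pulley, the can or the screwdriver is moved by more than 30 mm (distance of any of pulley, can, screwdriver from where it was at the start of the episode above 0.03 m).
It also fails if it takes over 69 s, if anything falls off the work surface, if the arm or the gripper's body presses on something with over 40 N, if the wrist force passes 120 N, or if a joint passes its speed limit or range.

## Working session

There is one attempt and no reset: what is moved stays moved. The work goes in short steps, Python scripts to look and compute and a tool call to move; the robot and the scene stay as the last step left them, time stands still between calls to the robot, and variables do not carry over. Pictures are saved under pics/ and viewed, about 8 in all and at most 12, crops included, and the job is handed in when it is done.

Besides the shell and the picture viewer there is one more tool, called after "Call:" as name(argument=value, ...), one argument or row to a line, values as JSON. servo_tool: Moves the arm, as the interface text tells. Its arguments: {"type":"object","properties":{"series":{"type":"string"}},"required":["series"]}

```bash
mkdir -p pics; cat > h.py <<'E'
import numpy as np, cv2
from bench import robot, snapshot, calibration
def cam(n):
    c=calibration(n); R=cv2.Rodrigues(np.array(c["rvec"],float))[0]; t=np.array(c["tvec"],float).ravel()
    K=np.array([[c["fx"],0,c["cx"]],[0,c["fy"],c["cy"]],[0,0,1.]]); return K,np.array([c["k1"],0,0,0,0.]),R,t
def ray(n,px):
    K,d,R,t=cam(n); u=cv2.undistortPoints(np.array(px,float).reshape(-1,1,2),K,d).reshape(-1,2)
    return -R.T@t, np.c_[u,np.ones(len(u))]@R
def onplane(n,px,z):
    o,d=ray(n,px); return o+d*((z-o[2])/d[:,2])[:,None]
def proj(n,P):
    K,d,R,t=cam(n); return cv2.projectPoints(np.array(P,float).reshape(-1,1,3),cv2.Rodrigues(R)[0],t,K,d)[0].reshape(-1,2)
def save(n,name,crop=None,s=1):
    im,dp=snapshot(n); np.savez(f'{name}.npz',im=im,dp=dp)
    o=im if crop is None else im[crop[1]:crop[3],crop[0]:crop[2]]
    cv2.imwrite(f'pics/{name}.png',cv2.resize(o,None,fx=s,fy=s,interpolation=cv2.INTER_CUBIC)[:,:,::-1]); return im,dp
E
python3 - <<'E'
from h import *
a,_=save('top','t0'); b,_=save('side','s0')
for n in('top','side'):
    K,d,R,t=cam(n);print(n,K[0,0],d[0],-R.T@t,R[2])
print(robot.get_obs())
E
```

```text
top 469.4755700229968 0.03722138416076367 [0.41799076 0.01881882 1.43965672] [ 0.093885    0.00210368 -0.99558083]
side 499.6907867023592 -0.009568035623436506 [ 0.49533034 -1.35469987  0.86925958] [ 0.05404605  0.85490738 -0.51595775]
{'time': 0.1, 'joint_positions': array([-1.32507443e+00,  8.78777767e-02,  1.37210619e+00,  2.01023846e-05,
        1.68361529e+00, -1.03080567e-01]), 'qvel': array([ 0.00105746, -0.00092001, -0.00317095, -0.00103273, -0.00158994,
        0.00104291]), 'joint_torque': array([ 1.80893410e-03, -3.41250730e+01, -3.03301728e+01,  7.19292602e-02,
        3.04437010e-02, -9.37657478e-05]), 'tool_pos': array([ 0.1878642 , -0.51638527,  0.2044215 ]), 'ee_rot': array([-3.13959876e+00, -2.26348444e-04,  3.48804477e-01]), 'wrist_force': array([-0.66771781,  0.16631408, -0.08192523]), 'wrist_torque': array([ 0.00043057,  0.03973184, -0.05027852]), 'width': 0.09420392568046637}
```

View pics/t0.png

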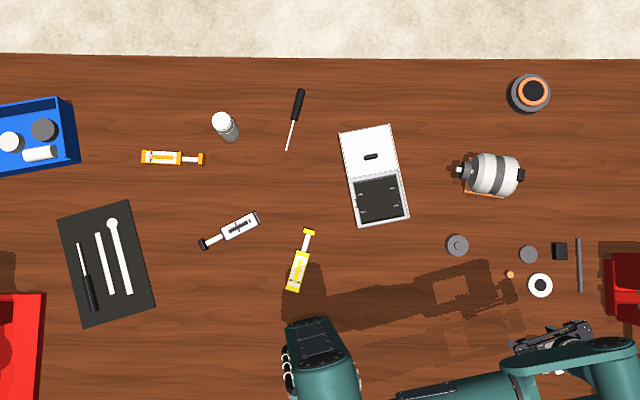

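View pics/s0.png

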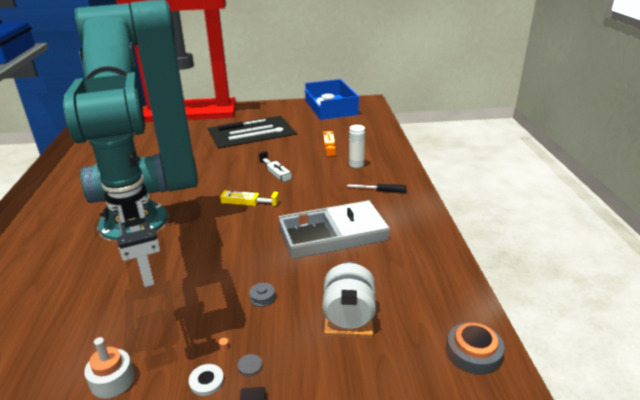

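Top view: gauge candidates are white with a black tab (238,226), yellow (299,262) and orange (172,157). The description picks the white one, tab at (203,243). The case is at (375,175), compartment on the near side and handle at (371,156). Checking with one close crop.

```bash
python3 - <<'E'
from h import *
im=np.load('t0.npz')['im']
a=im[195:265,190:275]; b=im[115:235,330:420]
A=cv2.resize(a,(500,412),interpolation=cv2.INTER_CUBIC); B=cv2.resize(b,(300,400),interpolation=cv2.INTER_CUBIC)
c=np.zeros((412,800,3),np.uint8); c[:412,:500]=A; c[:400,500:]=B
cv2.imwrite('pics/c0.png',c[:,:,::-1])
hsv=cv2.cvtColor(im,cv2.COLOR_RGB2HSV)
# gauge: bright low-sat within region
m=np.zeros(im.shape[:2],np.uint8); m[195:265,190:275]=((hsv[...,1]<70)&(hsv[...,2]>110))[195:265,190:275]
cs=cv2.findContours(m,0,2)[0]
for k in cs:
    if cv2.contourArea(k)>15: r=cv2.minAreaRect(k); print('g',r,onplane('top',cv2.boxPoints(r),0.026).round(4).tolist(),onplane('top',[r[0]],0.026))
m=np.zeros(im.shape[:2],np.uint8); m[195:265,190:275]=((hsv[...,2]<50))[195:265,190:275]
for k in cv2.findContours(m,0,2)[0]:
    if cv2.contourArea(k)>15: r=cv2.minAreaRect(k); print('dark',r,onplane('top',[r[0]],0.04))
m=np.zeros(im.shape[:2],np.uint8); m[115:235,330:420]=((hsv[...,1]<60)&(hsv[...,2]>90))[115:235,330:420]
m=cv2.morphologyEx(m,cv2.MORPH_CLOSE,np.ones((7,7)))
k=max(cv2.findContours(m,0,2)[0],key=cv2.contourArea)
r=cv2.minAreaRect(k); print('case',r, onplane('top',cv2.boxPoints(r),0.042).round(4).tolist())
m=np.zeros(im.shape[:2],np.uint8); m[120:172,340:400]=((hsv[...,2]<60))[120:172,340:400]
for k in cv2.findContours(m,0,2)[0]:
    if cv2.contourArea(k)>8: r=cv2.minAreaRect(k); print('handle',r,onplane('top',[r[0]],0.0775))
m=np.zeros(im.shape[:2],np.uint8); m[170:235,340:420]=((hsv[...,2]<80)&(hsv[...,1]<60))[170:235,340:420]
k=max(cv2.findContours(m,0,2)[0],key=cv2.contourArea);r=cv2.minAreaRect(k); print('comp',r,onplane('top',cv2.boxPoints(r),0.042).round(4).tolist())
E
```

```text
g ((230.10003662109375, 230.7000274658203), (13.86362075805664, 55.007266998291016), 63.43495178222656) [[0.4301, 0.3663, 0.026], [0.5054, 0.2211, 0.026], [0.4683, 0.2016, 0.026], [0.3934, 0.3465, 0.026]] [[0.44911656 0.28413727 0.026     ]]
case ((373.6645812988281, 175.4562225341797), (97.46051025390625, 53.50929641723633), 78.46537780761719) [[0.7471, -0.036, 0.042], [0.7816, -0.1946, 0.042], [0.4928, -0.2516, 0.042], [0.4592, -0.096, 0.042]]
handle ((370.0, 157.5), (3.0, 12.0), 90.0) [[ 0.66681254 -0.12994543  0.0775    ]]
comp ((377.94232177734375, 199.21151733398438), (41.57661437988281, 43.733890533447266), 78.69007110595703) [[0.595, -0.0813, 0.042], [0.6223, -0.2097, 0.042], [0.5001, -0.2334, 0.042], [0.4732, -0.106, 0.042]]
```

View pics/c0.png

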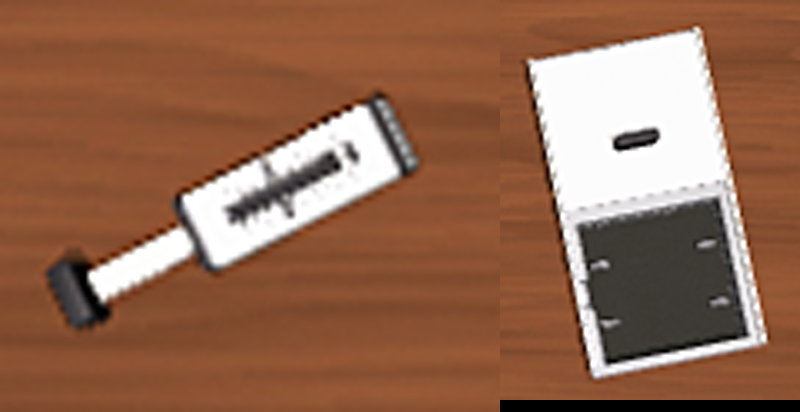

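The crop confirms the white gauge: black tab at (203,244), pointer near (249,221), set marker near (237,227). The case notch is in the left (+y) wall. Next I'll refine the poses with depth.

```bash
cat >> h.py <<'E'
def cloud(n,dp):
    K,d,R,t=cam(n); v,u=np.mgrid[:400,:640]; q=cv2.undistortPoints(np.c_[u.ravel(),v.ravel()].astype(float).reshape(-1,1,2),K,d).reshape(-1,2)
    z=dp.ravel().astype(float); P=(np.c_[q,np.ones(len(q))]*z[:,None]-t)@R; P[z==0]=np.nan; return P.reshape(400,640,3)
def rect(P):
    r=cv2.minAreaRect((P[:,:2]*1000).astype(np.float32)); return r
E
python3 - <<'E'
from h import *
z=np.load('t0.npz'); P=cloud('top',z['dp']); im=z['im'].astype(int)
def box(u0,v0,u1,v1,lo,hi):
    Q=P[v0:v1,u0:u1].reshape(-1,3); return Q[(Q[:,2]>lo)&(Q[:,2]<hi)]
print('bench z',np.nanmedian(P[100:120,420:450,2]))
for nm,b in dict(bar=(213,205,270,248,.018,.034),tab=(190,230,215,260,.032,.05),case=(330,115,420,235,.036,.054),cover=(330,115,420,180,.044,.054),handle=(350,140,390,170,.065,.09),floor=(345,165,415,235,0,.012)).items():
    Q=box(*b); r=rect(Q); print(nm,len(Q),Q.mean(0).round(4),np.median(Q[:,2]).round(4),r, cv2.boxPoints(r).round(0).tolist())
Q=P[165:235,340:415]; 
print('can',np.nanmax(P[105:145,205:245,2]),'alt',np.nanmax(P[140:210,440:540,2]))
E
```

```text
bench z 0.00040370462705043345
bar 535 [0.4638 0.259  0.0262] 0.0264 ((458.5105895996094, 269.93414306640625), (40.31137466430664, 146.89447021484375), 27.944496154785156) [[406.0, 325.0], [475.0, 196.0], [511.0, 214.0], [442.0, 344.0]]
tab 54 [0.4078 0.3643 0.0389] 0.0389 ((407.61639404296875, 364.8050537109375), (32.83631134033203, 13.843502044677734), 26.23660659790039) [[390.0, 364.0], [396.0, 351.0], [425.0, 366.0], [419.0, 378.0]]
case 3056 [ 0.6611 -0.136   0.0464] 0.0467 ((621.2578735351562, -143.82994079589844), (292.4188537597656, 160.0728302001953), 11.85133171081543) [[462.0, -96.0], [495.0, -252.0], [781.0, -192.0], [748.0, -35.0]]
cover 2100 [ 0.6912 -0.129   0.048 ] 0.0478 ((678.458984375, -130.794921875), (172.4164581298828, 159.52548217773438), 10.978289604187012) [[579.0, -69.0], [609.0, -226.0], [778.0, -193.0], [748.0, -36.0]]
handle 64 [ 0.6721 -0.1313  0.0761] 0.0769 ((673.1015014648438, -131.54177856445312), (12.252603530883789, 39.79465103149414), 12.150301933288574) [[663.0, -113.0], [671.0, -152.0], [683.0, -150.0], [675.0, -111.0]]
floor 2623 [ 0.5395 -0.1678  0.0053] 0.0052 ((550.99951171875, -168.0155792236328), (213.90907287597656, 213.8462371826172), 0.38626980781555176) [[443.0, -62.0], [445.0, -276.0], [659.0, -274.0], [657.0, -60.0]]
can 0.1606607926453516 alt 0.1400023024306168
```

```bash
cat >> h.py <<'E'
from scipy.spatial.transform import Rotation as Ro
def go(p,yaw):
    o=robot.get_obs(); R=Ro.from_euler('xyz',o['ee_rot']).as_matrix()
    s=R.T@(np.array(p)-o['tool_pos'])*100; dy=(yaw-o['ee_rot'][2]+np.pi)%(2*np.pi)-np.pi
    print('t',round(o['time'],2),'pos',o['tool_pos'].round(4),'shift cm',s.round(2),'turn',round(-dy,3))
CO=np.array([.550,-.1585]); CY=.207
def case(x,y,z):
    c,s=np.cos(CY),np.sin(CY); return [CO[0]+c*x-s*y,CO[1]+s*x+c*y,z]
E
python3 -c "
from h import *
go([.465,.2575,.10],2.06)"
```

```text
t 0.1 pos [ 0.1879 -0.5164  0.2044] shift cm [ 52.49 -63.24  10.58] turn -1.711
```

Call:
servo_tool(
  series="-1 52.5 -63.2 4 -1.71;-1 52.5 -63.2 4 -1.71;-1 52.5 -63.2 4 -1.71;-1 52.5 -63.2 4 -1.71;-1 52.5 -63.2 4 -1.71;-1 52.5 -63.2 4 -1.71;-1 52.5 -63.2 4 -1.71;-1 52.5 -63.2 4 -1.71;-1 52.5 -63.2 4 -1.71;-1 52.5 -63.2 4 -1.71;-1 52.5 -63.2 4 -1.71;-1 52.5 -63.2 4 -1.71;-1 52.5 -63.2 4 -1.71;-1 52.5 -63.2 4 -1.71;-1 52.5 -63.2 4 -1.71;-1 52.5 -63.2 4 -1.71;-1 52.5 -63.2 4 -1.71;-1 52.5 -63.2 4 -1.71;-1 52.5 -63.2 4 -1.71;-1 52.5 -63.2 4 -1.71",
)

```text
time: 1.77
tool_pos: [0.4653, 0.2596, 0.1644]
ee_rot: [-3.141, -0.001, 2.061]
wrist_force: [0.6, -0.3, 0.0]
width: 0.094
```

Call:
servo_tool(
  series="-1 0 0 0 0;-1 0 0 0 0;-1 0 0 0 0",
)

```text
time: 2.02
tool_pos: [0.4649, 0.2558, 0.1649]
ee_rot: [-3.14, 0.001, 2.059]
wrist_force: [-0.2, -0.7, -0.9]
width: 0.0939
```

```bash
python3 -c "
from h import *
print(robot.get_obs()['ee_rot']);go([.465,.2575,.004],2.06)"
```

```text
[-3.13980907e+00  5.53189164e-04  2.05886271e+00]
t 2.02 pos [0.4649 0.2558 0.1649] shift cm [ 0.15  0.12 16.09] turn -0.001
```

Call:
servo_tool(
  series="-1 0.1 0.1 4 0;-1 0.1 0.1 8 0;-1 0.1 0.1 12 0;-1 0.1 0.1 14.5 0;-1 0.1 0.1 15.6 0;-1 0.1 0.1 16 0;-1 0.1 0.1 16 0;1 0.1 0.1 16 0;1 0.1 0.1 16 0;1 0.1 0.1 16 0;1 0.1 0.1 16 0;1 0.1 0.1 16 0;1 0.1 0.1 16 0;1 0.1 0.1 16 0;1 0.1 0.1 16 0;1 0.1 0.1 16 0",
)

```text
time: 3.35
tool_pos: [0.4654, 0.2576, 0.0053]
ee_rot: [-3.14, 0.0, 2.059]
wrist_force: [-0.6, -0.6, 1.0]
width: 0.0398
```

Call:
servo_tool(
  series="1 0 0 -3 0;1 0 0 -7 0;1 0 0 -11 0;1 0 0 -13 0;1 0 0 -13 0;1 0 0 -13 0",
)

```text
time: 3.85
tool_pos: [0.466, 0.2578, 0.1354]
ee_rot: [3.141, 0.0, 2.059]
wrist_force: [-0.1, -0.7, -4.9]
width: 0.0397
```

```bash
python3 -c "
from h import *
go(case(0,0,.13),1.778)"
```

```text
t 3.85 pos [0.466  0.2578 0.1354] shift cm [-40.71 -12.1    0.54] turn 0.281
```

Call:
servo_tool(
  series="1 -3 -0.9 0.1 0.1;1 -6.5 -1.9 0.2 0.2;1 -10 -3 0.2 0.28;1 -14 -4.2 0.3 0.28;1 -18 -5.4 0.3 0.28;1 -22 -6.5 0.3 0.28;1 -26 -7.7 0.5 0.28;1 -30 -8.9 0.5 0.28;1 -34 -10.1 0.5 0.28;1 -37.5 -11.1 0.5 0.28;1 -40 -11.9 0.5 0.28;1 -40.7 -12.1 0.5 0.28;1 -40.7 -12.1 0.5 0.28;1 -40.7 -12.1 0.5 0.28;1 -40.7 -12.1 0.5 0.28",
)

```text
time: 5.1
tool_pos: [0.5487, -0.1566, 0.1286]
ee_rot: [-3.139, -0.003, 1.78]
wrist_force: [-0.4, 0.9, -4.1]
width: 0.0399
```

```bash
python3 -c "
from h import *
im,dp=save('top','t1',(320,110,430,240),4.5)
save('side','s1',(220,130,420,280),3.5)
P=cloud('top',dp); 
Q=P[110:240,310:430].reshape(-1,3)
go(case(0,0,.13),1.778)
tz=robot.get_obs()['tool_pos'][2]; print(tz)
np.save('Q1.npy',Q)
c,s=np.cos(CY),np.sin(CY); d=Q[:,:2]-CO; L=np.c_[d@[c,s],d@[-s,c],Q[:,2]]
t=L[(L[:,1]>95)|((L[:,1]>.095)&(L[:,1]<.16)&(abs(L[:,0])<.05)&(L[:,2]>tz+.02)&(L[:,2]<tz+.045))]
print('tab',len(t),t.mean(0),rect(t),t.min(0),t.max(0))
"
```

```text
t 5.2 pos [ 0.5493 -0.1566  0.1298] shift cm [-0.2   0.03 -0.02] turn 0.003
0.12982357250638843
tab 64 [-0.00058565  0.12582071  0.16250381] ((-0.2535572052001953, 125.62660217285156), (32.974525451660156, 13.86152458190918), 0.0812300518155098) [-0.01673669  0.11867968  0.15134479] [0.01623923 0.13254423 0.16730905]
```

View pics/t1.png

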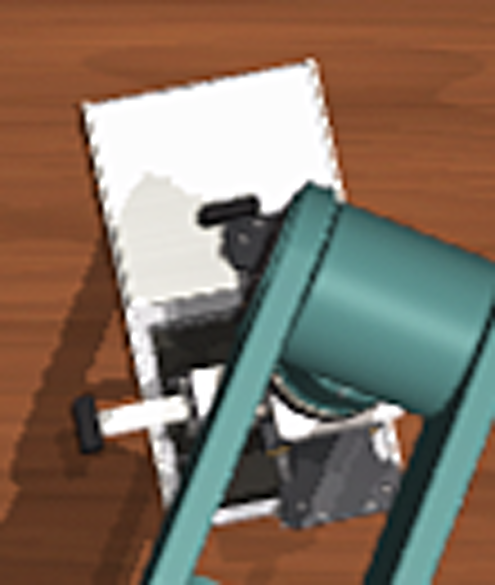

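The tab sits at case (−0.3, 125.6) mm, parallel to the case. That puts the gauge at y ≈ +3.6 mm, so I shift −0.3 cm and lower in steps.

Call:
servo_tool(
  series="1 -0.3 0 2 0;1 -0.3 0 4.5 0;1 -0.3 0 7 0;1 -0.3 0 8.8 0;1 -0.3 0 9.8 0;1 -0.3 0 10.4 0;1 -0.3 0 10.8 0;1 -0.3 0 11.1 0;1 -0.3 0 11.3 0;1 -0.3 0 11.5 0;1 -0.3 0 11.65 0;1 -0.3 0 11.7 0;1 -0.3 0 11.7 0",
)

```text
time: 6.28
tool_pos: [0.5505, -0.1615, 0.0137]
ee_rot: [3.141, 0.0, 1.779]
wrist_force: [0.1, -0.1, -3.0]
width: 0.0401
```

Call:
servo_tool(
  series="1 0 0 0.1 0;1 0 0 0.15 0;1 0 0 0.2 0;1 0 0 0.25 0;1 0 0 0.25 0;1 0 0 0.25 0",
)

```text
time: 6.78
tool_pos: [0.5504, -0.1614, 0.0114]
ee_rot: [3.141, 0.0, 1.779]
wrist_force: [-1.7, 0.7, -0.9]
width: 0.0398
```

Call:
servo_tool(
  series="0 0 0 0.05 0;-0.3 0 0 0.05 0;-0.3 0 0 0.05 0;-0.3 0 0 0.05 0;-0.3 0 0 0.05 0;-0.3 0 0 0 0;-0.3 0 0 -2 0;-0.3 0 0 -5 0;-0.3 0 0 -9 0;-0.3 0 0 -12 0;-0.3 0 0 -12 0;-0.3 0 0 -12 0",
)

```text
time: 7.78
tool_pos: [0.552, -0.162, 0.1341]
ee_rot: [3.136, 0.004, 1.779]
wrist_force: [0.7, 1.1, -0.3]
width: 0.0611
```

```bash
cat >> h.py <<'E'
def local(P): 
    c,s=np.cos(CY),np.sin(CY); d=P[...,:2]-CO; return np.stack([d@[c,s],d@[-s,c],P[...,2]],-1)
E
python3 -c "
from h import *
go(case(0,.12,.13),1.778)
im,dp=snapshot('side'); np.savez('s2.npz',im=im,dp=dp)
o=im[185:265,260:370]; cv2.imwrite('pics/s2.png',cv2.resize(o,None,fx=6,fy=6,interpolation=2)[:,:,::-1])
im,dp=snapshot('top'); L=local(cloud('top',dp))[110:240,310:430].reshape(-1,3)
t=L[(abs(L[:,1]-.125)<.035)&(abs(L[:,0])<.05)&(L[:,2]>.036)&(L[:,2]<.055)]
print(len(t),t.mean(0),rect(t),np.median(t[:,2]))
"
```

```text
t 7.78 pos [ 0.552  -0.162   0.1341] shift cm [12.38 -0.11  0.37] turn 0.001
53 [0.00082212 0.12074444 0.04561444] ((0.3836221694946289, 120.47599792480469), (14.031651496887207, 31.825471878051758), 89.55875396728516) 0.04599390894125936
```

View pics/s2.png

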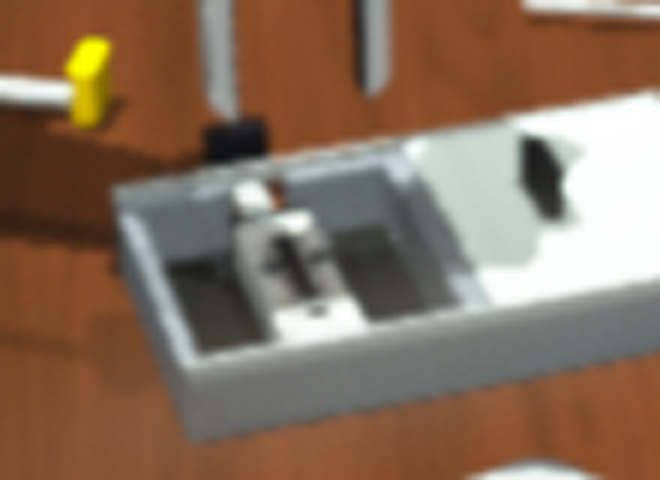

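The gauge lies flat: tab top at z 46 mm, tab at y 120.5, so gauge y ≈ −1.5 mm. Now the set marker's place, from the first top picture.

```bash
cat >> h.py <<'E'
def patch(n,im,O,yaw,z=.03,st=.0005):
    ys=np.arange(-.065,.065,st); xs=np.arange(-.022,.0221,st); X,Y=np.meshgrid(xs,ys)
    c,s=np.cos(yaw),np.sin(yaw); W=np.stack([O[0]+c*X-s*Y,O[1]+s*X+c*Y,np.full_like(X,z)],-1)
    p=proj(n,W).astype(np.float32).reshape(*X.shape,2)
    return xs,ys,cv2.remap(cv2.cvtColor(im,cv2.COLOR_RGB2GRAY),p[...,0],p[...,1],cv2.INTER_CUBIC)
E
python3 -c "
from h import *
im=np.load('t0.npz')['im']
tabc=np.array([.4076,.3648])
yaw=.4895; yd=np.array([-np.sin(yaw),np.cos(yaw)]); O=tabc-.122*yd; print(O)
xs,ys,g=patch('top',im,O,yaw)
cv2.imwrite('pics/p0.png',cv2.resize(np.flipud(g).T,None,fx=3,fy=3))
side=g[:,(abs(xs)>.007)&(abs(xs)<.015)].mean(1); mid=g[:,abs(xs)<.0025].mean(1)
for i in range(10,250,4): print(round(ys[i]*1e3,1),int(side[i]),int(mid[i]),end=' | ')
"
```

```text
[0.46496253 0.2571267 ]
-60.0 138 130 | -58.0 156 150 | -56.0 90 89 | -54.0 44 43 | -52.0 125 123 | -50.0 228 228 | -48.0 254 254 | -46.0 255 255 | -44.0 253 254 | -42.0 252 254 | -40.0 253 255 | -38.0 254 246 | -36.0 254 153 | -34.0 251 62 | -32.0 250 124 | -30.0 241 218 | -28.0 241 230 | -26.0 253 121 | -24.0 251 41 | -22.0 249 48 | -20.0 248 61 | -18.0 252 57 | -16.0 251 62 | -14.0 248 71 | -12.0 252 66 | -10.0 245 58 | -8.0 240 65 | -6.0 253 69 | -4.0 251 57 | -2.0 248 60 | 0.0 251 70 | 2.0 251 64 | 4.0 227 60 | 6.0 152 69 | 8.0 113 68 | 10.0 180 60 | 12.0 245 65 | 14.0 254 69 | 16.0 248 57 | 18.0 245 58 | 20.0 249 67 | 22.0 251 59 | 24.0 241 54 | 26.0 246 63 | 28.0 252 64 | 30.0 237 52 | 32.0 239 47 | 34.0 254 79 | 36.0 254 156 | 38.0 254 238 | 40.0 254 254 | 42.0 252 255 | 44.0 252 253 | 46.0 253 253 | 48.0 254 255 | 50.0 254 254 | 52.0 238 235 | 54.0 156 146 | 56.0 67 69 | 58.0 56 134 |
```

View pics/p0.png

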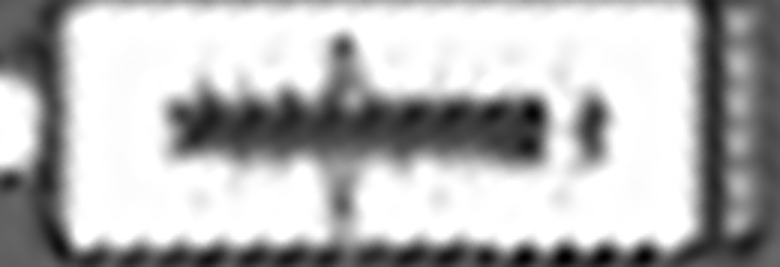

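The patch shows the pointer at −29.0 mm and the marker at +7.9 mm along the gauge, so the draw is about 37 mm. Next, grip the tab across x.

Call:
servo_tool(
  series="-0.3 3.5 0 0 0;-0.3 7.5 -0.1 0 0;-0.3 11 -0.1 0 0;-0.3 12.4 -0.1 1 0;-0.3 12.4 -0.1 4 0;-0.3 12.4 -0.1 7 0;-0.3 12.4 -0.1 9.5 0;-0.3 12.4 -0.1 11 0;-0.3 12.4 -0.1 11.7 0;-0.3 12.4 -0.1 12 0;-0.3 12.4 -0.1 12 0;1 12.4 -0.1 12 0;1 12.4 -0.1 12 0;1 12.4 -0.1 12 0;1 12.4 -0.1 12 0;1 12.4 -0.1 12 0;1 12.4 -0.1 12 0",
)

```text
time: 9.3
tool_pos: [0.5245, -0.0403, 0.0119]
ee_rot: [3.14, 0.001, 1.779]
wrist_force: [0.0, -0.1, 1.3]
width: 0.0339
```

```bash
python3 -c "
from h import *
o=robot.get_obs();print(local(o['tool_pos'][None]),o['wrist_force'])
im,dp=snapshot('top'); L=local(cloud('top',dp))[110:240,310:430].reshape(-1,3)
t=L[(abs(L[:,1]-.125)<.035)&(abs(L[:,0])<.05)&(L[:,2]>.036)&(L[:,2]<.055)]
print(len(t),t.mean(0),rect(t)) if len(t)>5 else print('no tab view')
"
```

```text
[[-0.00070911  0.1208825   0.01185118]] [ 0.04058908 -0.0780161   1.28868662]
no tab view
```

Call:
servo_tool(
  series="1 0.4 0 0 0;1 0.8 0 0 0;1 1.2 0 0 0;1 1.6 0 0 0;1 2 0 0 0;1 2.4 0 0 0;1 2.8 0 0 0;1 3.2 0 0 0;1 3.6 0 0 0;1 3.9 0 0 0;1 4.2 0 0 0;1 4.4 0 0 0;1 4.4 0 0 0;1 4.4 0 0 0",
)

```text
time: 10.52
tool_pos: [0.5145, 0.0028, 0.0109]
ee_rot: [-3.141, 0.0, 1.779]
wrist_force: [0.9, -4.4, 4.9]
width: 0.0339
```

```bash
python3 -c "
from h import *
o=robot.get_obs();print(local(o['tool_pos'][None]),o['wrist_force'],o['time'])
C=np.array(case(0,.006,.034))
for n in('top','side'):
    im,dp=snapshot(n); np.savez(n[0]+'3.npz',im=im,dp=dp)
    xs,ys,g=patch(n,im,C[:2],CY,z=.034)
    u,v=proj(n,[C])[0].astype(int); a=im[v-32:v+32,u-40:u+40]
    cv2.imwrite(f'pics/{n}3.png',np.vstack([cv2.resize(cv2.cvtColor(np.flipud(g).T,8),(780,267)),cv2.resize(a,(780,312*2),interpolation=2)[::2,:,::-1]]))
a=cv2.imread('pics/top3.png');b=cv2.imread('pics/side3.png');cv2.imwrite('pics/b3.png',cv2.resize(np.hstack([a,b]),(800,300)))
"
```

```text
[[-0.00163471  0.16512987  0.01090638]] [ 0.94010432 -4.35242649  4.86773695] 10.5167
```

View pics/b3.png

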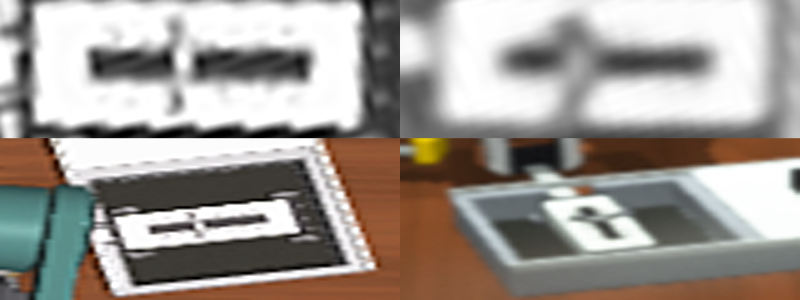

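The top view is unobstructed and the pointer appears nearly level with the marker. Checking the number:

```bash
python3 -c "
from h import *
im=np.load('t3.npz')['im']; C=np.array(case(0,.006,.034))
xs,ys,g=patch('top',im,C[:2],CY,z=.034); g=g.astype(float)
side=g[:,(abs(xs)>.007)&(abs(xs)<.015)].mean(1); mid=g[:,abs(xs)<.0025].mean(1)
w=abs(ys-.006)<.010
for i in range(100,175,3): print(round(ys[i]*1e3,1),int(side[i]),int(mid[i]),end=' | ')
cs=np.clip(250-side,0,None)*w*(side<225); cm=np.clip(mid-90,0,None)*w
print((cs*ys).sum()/cs.sum(),(cm*ys).sum()/cm.sum())
full=g.mean(1)
"
```

```text
-15.0 251 61 | -13.5 250 62 | -12.0 250 65 | -10.5 249 65 | -9.0 247 69 | -7.5 248 72 | -6.0 248 74 | -4.5 247 72 | -3.0 248 64 | -1.5 249 44 | 0.0 247 48 | 1.5 245 105 | 3.0 245 179 | 4.5 223 227 | 6.0 174 228 | 7.5 148 170 | 9.0 169 86 | 10.5 214 55 | 12.0 244 63 | 13.5 251 63 | 15.0 250 63 | 16.5 246 63 | 18.0 246 63 | 19.5 248 64 | 21.0 249 67 | 0.007573962882096132 0.005128550983899881
```

The pointer is about 2.4 mm short of the marker, so I draw a little further and hold.

Call:
servo_tool(
  series="1 0.12 0 0 0;1 0.24 0 0 0;1 0.24 0 0 0;1 0.24 0 0 0;1 0.24 0 0 0",
)

```text
time: 11.03
tool_pos: [0.514, 0.0051, 0.0109]
ee_rot: [-3.141, 0.0, 1.779]
wrist_force: [1.0, -3.9, 4.8]
width: 0.034
```

```bash
python3 -c "
from h import *
im,dp=snapshot('top'); C=np.array(case(0,.006,.034))
xs,ys,g=patch('top',im,C[:2],CY,z=.034); g=g.astype(float)
side=g[:,(abs(xs)>.007)&(abs(xs)<.015)].mean(1); mid=g[:,abs(xs)<.0025].mean(1)
w=abs(ys-.007)<.010
cs=np.clip(250-side,0,None)*w*(side<225); cm=np.clip(mid-90,0,None)*w
print((cs*ys).sum()/cs.sum(),(cm*ys).sum()/cm.sum())
o=robot.get_obs();print(local(o['tool_pos'][None]),o['wrist_force'])
"
```

```text
0.007509685014090599 0.007651543754947995
[[-0.00155748  0.16751861  0.0108867 ]] [-0.12254413 -4.29948027  4.7571143 ]
```

Level to within 0.2 mm. Hold for over 2 s.

Call:
servo_tool(
  series="1 0 0 0 0;1 0 0 0 0;1 0 0 0 0;1 0 0 0 0;1 0 0 0 0;1 0 0 0 0;1 0 0 0 0;1 0 0 0 0;1 0 0 0 0;1 0 0 0 0;1 0 0 0 0;1 0 0 0 0;1 0 0 0 0;1 0 0 0 0;1 0 0 0 0;1 0 0 0 0;1 0 0 0 0;1 0 0 0 0;1 0 0 0 0;1 0 0 0 0",
)

```text
time: 12.75
tool_pos: [0.5142, 0.0052, 0.0109]
ee_rot: [-3.142, 0.0, 1.779]
wrist_force: [0.6, -4.9, 3.9]
width: 0.0337
```

Call:
servo_tool(
  series="1 0 0 0 0;1 0 0 0 0;1 0 0 0 0;1 0 0 0 0;1 -0.3 0 0 0;1 -0.7 0 0 0;1 -1.1 0 0 0;1 -1.5 0 0 0;1 -1.9 0 0 0;1 -2.3 0 0 0;1 -2.7 0 0 0;1 -3.0 0 0 0;1 -3.3 0 0 0;1 -3.6 0 0 0;1 -3.8 0 0 0;1 -3.9 0 0 0;1 -3.9 0 0 0;1 -3.9 0 0 0",
)

```text
time: 14.25
tool_pos: [0.522, -0.0318, 0.0115]
ee_rot: [3.142, -0.003, 1.778]
wrist_force: [-2.5, 0.7, 7.3]
width: 0.0337
```

Call:
servo_tool(
  series="1 -0.1 0 0 0;1 -0.2 0 0 0;1 -0.3 0 0 0;1 -0.4 0 0 0;1 -0.4 0 0 0;1 -0.4 0 0 0;-0.3 -0.4 0 0 0;-0.3 -0.4 0 0 0;-0.3 -0.4 0 0 0;-0.3 -0.4 0 0 0;-0.3 -0.4 0 -1 0;-0.3 -0.4 0 -4 0;-0.3 -0.4 0 -8 0;-0.3 -0.4 0 -12 0;-0.3 -0.4 0 -12 0;-0.3 -0.4 0 -12 0",
)

```text
time: 15.58
tool_pos: [0.5253, -0.0373, 0.1352]
ee_rot: [3.134, 0.003, 1.779]
wrist_force: [-1.2, 0.6, -0.2]
width: 0.0611
```

```bash
python3 -c "
from h import *
im,dp=snapshot('top'); np.savez('t5.npz',im=im,dp=dp); L=local(cloud('top',dp)); Q=L[110:240,310:430].reshape(-1,3)
t=Q[(abs(Q[:,1]-.125)<.035)&(abs(Q[:,0])<.05)&(Q[:,2]>.036)&(Q[:,2]<.055)]
if len(t)>5: print('tab',len(t),t.mean(0),rect(t))
t=Q[(abs(Q[:,1])<.06)&(abs(Q[:,0])<.04)&(Q[:,2]>.024)&(Q[:,2]<.038)]
print('bar',len(t),np.median(t[:,2]),rect(t))
t=Q[(abs(Q[:,1])<.05)&(Q[:,0]>.08)&(Q[:,2]>.065)&(Q[:,2]<.09)]
if len(t): print('handle',t.mean(0),rect(t))
im2,_=save('side','s5',(260,175,400,265),5.7)
xs,ys,g=patch('top',im,np.array(case(0,.003,0))[:2],CY,z=.034);cv2.imwrite('pics/p5.png',cv2.resize(np.flipud(g).T,None,fx=2,fy=2))
a=cv2.imread('pics/s5.png');b=cv2.cvtColor(cv2.imread('pics/p5.png',0),8);a[:b.shape[0],-b.shape[1]:]=b;cv2.imwrite('pics/s5.png',a)
go(case(.126,0,.16),1.778)
"
```

```text
bar 248 0.0324286380742075 ((-0.406219482421875, -20.329143524169922), (39.92536926269531, 65.94568634033203), 0.016549207270145416)
handle [0.12512734 0.00182396 0.07672968] ((125.68701171875, 1.1694469451904297), (12.138646125793457, 39.65205383300781), 1.192650318145752)
t 15.68 pos [ 0.5226 -0.0368  0.1305] shift cm [-12.48  12.77  -2.97] turn 0.001
```

View pics/s5.png

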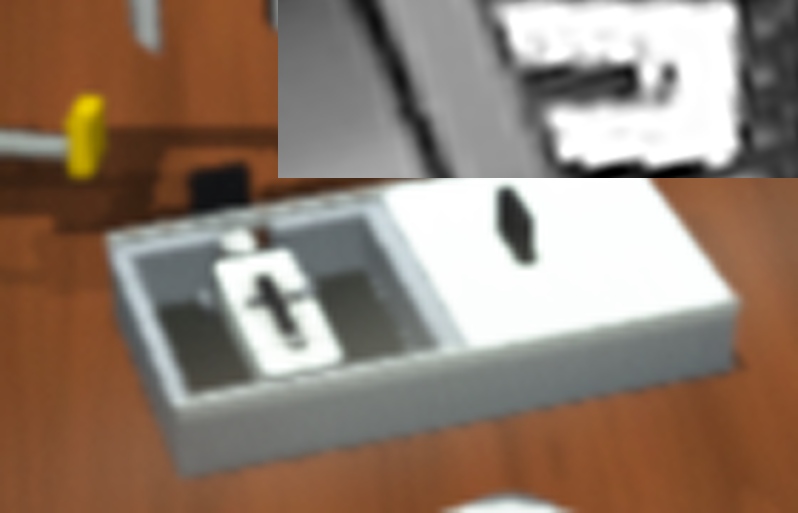

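The slide is home, with the pointer back at the slot's tail, and the gauge is flat. The handle is at case (125.7, 1.2) mm.

Call:
servo_tool(
  series="-0.3 -2.5 2.5 0 0;-0.3 -5 5 0 0;-0.3 -7.5 7.7 0 0;-0.3 -10 10.3 0 0;-0.3 -12 12.3 0 0;-0.3 -12.4 12.75 0 0;-0.3 -12.4 12.75 0 0;-0.3 -12.4 12.75 2.5 0;-0.3 -12.4 12.75 5 0;-0.3 -12.4 12.75 7 0;-0.3 -12.4 12.75 7.6 0;-0.3 -12.4 12.75 7.6 0;1 -12.4 12.75 7.6 0;1 -12.4 12.75 7.6 0;1 -12.4 12.75 7.6 0;1 -12.4 12.75 7.6 0;1 -12.4 12.75 7.6 0;1 -12.4 12.75 7.6 0;1 -12.4 12.75 7.6 0;1 -12.4 12.75 7.6 0",
)

```text
time: 17.35
tool_pos: [0.6733, -0.132, 0.0551]
ee_rot: [-3.141, 0.0, 1.779]
wrist_force: [0.4, -0.1, 1.0]
width: 0.0121
```

```bash
python3 -c "
from h import *
o=robot.get_obs();print(local(o['tool_pos'][None]),o['wrist_force'],o['width'])
T=local(np.array([o['tool_pos']]))[0]
go(case(T[0]-.150,T[1],T[2]),o['ee_rot'][2])"
```

```text
[[0.12613339 0.00059625 0.05509064]] [ 0.3631655  -0.11652303  1.01152317] 0.012069750919578024
t 17.35 pos [ 0.6733 -0.132   0.0551] shift cm [ 1.0e-02 -1.5e+01  0.0e+00] turn -0.0
```

Call:
servo_tool(
  series="1 0 -0.7 0 0;1 0 -1.7 0 0;1 0 -2.8 0 0;1 0 -3.9 0 0;1 0 -5 0 0;1 0 -6.1 0 0;1 0 -7.2 0 0;1 0 -8.3 0 0;1 0 -9.4 0 0;1 0 -10.5 0 0;1 0 -11.6 0 0;1 0 -12.6 0 0;1 0 -13.5 0 0;1 0 -14.2 0 0;1 0 -14.7 0 0;1 0 -15 0 0;1 0 -15.1 0 0;1 0 -15.1 0 0;1 0 -15.1 0 0",
)

```text
time: 18.93
tool_pos: [0.5291, -0.1621, 0.055]
ee_rot: [3.133, 0.0, 1.779]
wrist_force: [11.4, 3.0, -5.8]
width: 0.012
```

```bash
python3 -c "
from h import *
o=robot.get_obs();print(local(o['tool_pos'][None]),o['wrist_force'],o['width'])"
```

```text
[[-0.02114457  0.00081228  0.05503616]] [11.42360676  3.02368501 -5.75007846] 0.012016233226464501
```

Call:
servo_tool(
  series="1 0 -0.1 0 0;1 0 -0.2 0 0;1 0 -0.2 0 0;1 0 -0.2 0 0",
)

```text
time: 19.27
tool_pos: [0.5291, -0.162, 0.0551]
ee_rot: [3.129, 0.0, 1.78]
wrist_force: [16.1, 3.2, -7.1]
width: 0.012
```

```bash
python3 -c "
from h import *
o=robot.get_obs();print(local(o['tool_pos'][None]),o['wrist_force'],o['ee_rot'])"
```

```text
[[-0.02114621  0.00081857  0.05505301]] [16.09471881  3.18814465 -7.14999886] [3.12909584e+00 4.96279523e-04 1.77962547e+00]
```

The position did not change while the force rose, so the cover is at a stop. Release, rise and check.

Call:
servo_tool(
  series="1 0 0.2 0 0;1 0 0.2 0 0;-0.3 0 0.2 0 0;-0.3 0 0.2 0 0;-0.3 0 0.2 0 0;-0.3 0 0.2 0 0;-0.3 0 0.2 -2 0;-0.3 0 0.2 -5 0;-0.3 0 0.2 -9 0;-0.3 0 0.2 -13 0;-0.3 -4 0.2 -15 0;-0.3 -8 0.2 -15 0;-0.3 -12 0.2 -15 0;-0.3 -16 0.2 -15 0;-0.3 -20 0.2 -15 0;-0.3 -20 0.2 -15 0;-0.3 -20 0.2 -15 0",
)

```text
time: 20.68
tool_pos: [0.5659, -0.3609, 0.2027]
ee_rot: [-3.139, -0.003, 1.775]
wrist_force: [-0.3, 0.8, 0.1]
width: 0.0614
```

```bash
python3 -c "
from h import *
im,dp=save('top','t6',(180,60,440,255),3); np.savez('t6.npz',im=im,dp=dp); L=local(cloud('top',dp)); Q=L[90:250,310:440].reshape(-1,3)
for nm,(x0,x1,y0,y1,z0,z1) in dict(handle=(-.1,.2,-.06,.06,.065,.09),cover=(-.15,.2,-.06,.06,.044,.054),tab=(-.05,.05,.095,.16,.036,.055)).items():
    t=Q[(Q[:,0]>x0)&(Q[:,0]<x1)&(Q[:,1]>y0)&(Q[:,1]<y1)&(Q[:,2]>z0)&(Q[:,2]<z1)]
    print(nm,len(t),t.mean(0).round(4),rect(t),t.min(0).round(4),t.max(0).round(4)) if len(t)>5 else print(nm,'none')
o=robot.get_obs();print(o['time'],o['wrist_force'],o['tool_pos'])
"
```

```text
handle 58 [-0.0208  0.0027  0.0767] ((-20.55158805847168, 1.3010807037353516), (11.380191802978516, 39.572017669677734), 1.0759356021881104) [-0.0264 -0.0184  0.066 ] [-0.0148  0.021   0.0832]
cover 2058 [ 0.03   -0.0006  0.0477] ((63.41168212890625, -0.14317703247070312), (273.0636291503906, 119.82855987548828), 0.0640459880232811) [-0.0732 -0.06    0.044 ] [0.2    0.0599 0.054 ]
tab 53 [-0.0007  0.128   0.0452] ((-0.13918113708496094, 127.99015808105469), (13.271194458007812, 33.50156784057617), 89.0477523803711) [-0.0169  0.1212  0.0389] [0.0166 0.1346 0.0521]
20.7333 [-0.72566126  0.30230316  0.47173118] [ 0.56628081 -0.35929713  0.20384359]
```

View pics/t6.png

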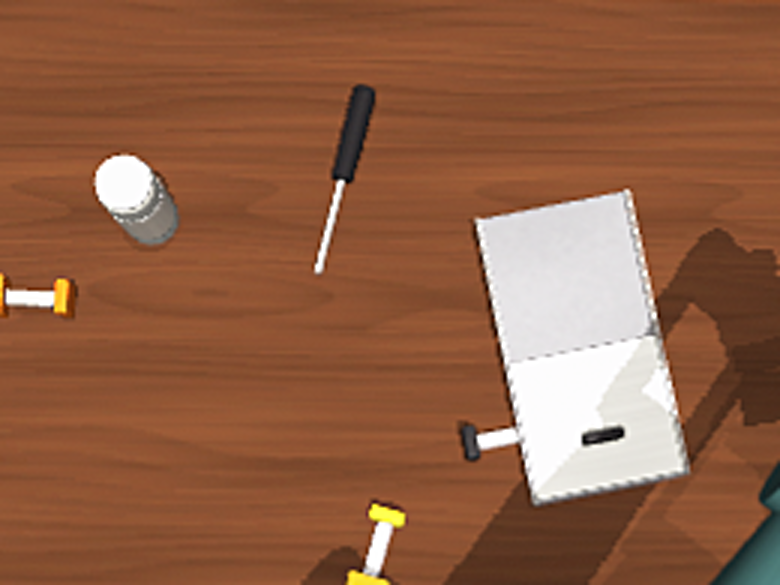

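The handle moved about 146–147 mm, and the tab now reads y 128, so I'll check two things: whether the slide is truly home (earlier t5 picture) and how far the cover moved.

```bash
python3 -c "
from h import *
def edges(im,O,yaw,z):
    xs,ys,g=patch('top',im,O,yaw,z=z); g=g.astype(float)
    sd=g[:,(abs(xs)>.007)&(abs(xs)<.012)].mean(1); mid=g[:,abs(xs)<.0025].mean(1)
    f=lambda p,i0,up: next(ys[i]*1e3 for i in range(i0,len(ys)) if (p[i]>150)==up)
    i0=next(i for i in range(len(ys)) if ys[i]>-.053+0 and sd[i]<140)if 0 else 0
    for i in range(0,110,3): print(round(ys[i]*1e3,1),int(sd[i]),int(mid[i]),end=' | ')
    print()
edges(np.load('t0.npz')['im'],[.46496,.25713],.4895,.03)
edges(np.load('t5.npz')['im'],np.array(case(0,.003,0))[:2],CY,.036)
L=local(cloud('top',np.load('t6.npz')['dp'])); a=local(cloud('top',np.load('t0.npz')['dp']))
# cover edges: height step along x at y in +-.05
for nm,M in(('t0',a),('t6',L)):
    Q=M[100:250,310:440].reshape(-1,3); Q=Q[(abs(Q[:,1])<.055)]
    b=np.arange(-.085,.24,.006); print(nm,[(round(x*1e3),round(float(np.median(Q[(Q[:,0]>=x)&(Q[:,0]<x+.006),2]))*1e3,1)) for x in b if ((Q[:,0]>=x)&(Q[:,0]<x+.006)).sum()>3])
"
```

```text
-65.0 84 80 | -63.5 82 76 | -62.0 98 90 | -60.5 130 119 | -59.0 160 148 | -57.5 149 142 | -56.0 88 89 | -54.5 42 43 | -53.0 72 70 | -51.5 156 154 | -50.0 227 228 | -48.5 254 254 | -47.0 255 255 | -45.5 255 255 | -44.0 253 254 | -42.5 252 253 | -41.0 252 254 | -39.5 253 255 | -38.0 254 246 | -36.5 254 186 | -35.0 251 92 | -33.5 249 64 | -32.0 249 124 | -30.5 242 199 | -29.0 233 238 | -27.5 242 213 | -26.0 251 121 | -24.5 250 49 | -23.0 250 40 | -21.5 248 52 | -20.0 248 61 | -18.5 251 59 | -17.0 253 57 | -15.5 248 64 | -14.0 245 71 | -12.5 250 69 | -11.0 251 60 | 
-65.0 48 42 | -63.5 62 53 | -62.0 65 55 | -60.5 59 56 | -59.0 60 61 | -57.5 66 71 | -56.0 71 80 | -54.5 67 75 | -53.0 61 48 | -51.5 73 66 | -50.0 134 143 | -48.5 210 226 | -47.0 251 250 | -45.5 255 255 | -44.0 255 255 | -42.5 254 254 | -41.0 252 254 | -39.5 253 254 | -38.0 253 255 | -36.5 253 252 | -35.0 253 214 | -33.5 252 159 | -32.0 251 130 | -30.5 251 144 | -29.0 249 187 | -27.5 241 206 | -26.0 232 161 | -24.5 235 87 | -23.0 247 49 | -21.5 249 51 | -20.0 250 58 | -18.5 248 67 | -17.0 242 71 | -15.5 243 70 | -14.0 248 66 |
[... 673 characters left out ...]
 0.2), (239, 1.0)]
t6 [(-85, 1.4), (-79, 0.8), (-73, 43.8), (-67, 47.4), (-61, 47.3), (-55, 47.9), (-49, 48.2), (-43, 47.5), (-37, 47.2), (-31, 49.3), (-25, 51.9), (-19, 49.9), (-13, 48.6), (-7, 47.6), (-1, 47.4), (5, 47.7), (11, 48.4), (17, 48.1), (23, 48.1), (29, 47.2), (35, 47.9), (41, 47.1), (47, 47.5), (53, 47.8), (59, 48.0), (65, 46.7), (71, 42.3), (77, 41.7), (83, 42.8), (89, 42.4), (95, 42.2), (101, 41.6), (107, 42.6), (113, 42.0), (119, 42.0), (125, 41.3), (131, 41.5), (137, 42.2), (143, 42.5), (149, 41.9), (155, 42.3), (161, 41.8), (167, 42.0), (173, 42.3), (179, 42.6), (185, 42.1), (191, 42.5), (197, 42.3), (203, 41.9), (209, 41.6), (215, 41.9), (227, 0.7), (233, 0.3), (239, 1.0)]
```

```bash
python3 -c "
from h import *
for nm,x0,x1 in(('t0',.05,.10),('t0',.195,.24),('t6',-.09,-.05),('t6',.045,.085)):
    im=cv2.cvtColor(np.load(nm+'.npz')['im'],cv2.COLOR_RGB2GRAY)
    xs=np.arange(x0,x1,.001)
    W=np.array([[case(x,y,.0475) for y in np.arange(-.055,.056,.005)] for x in xs])
    p=proj('top',W).astype(np.float32).reshape(len(xs),-1,2)
    g=np.median(cv2.remap(im,p[...,0],p[...,1],cv2.INTER_LINEAR),1)
    print(nm,[(round(x*1e3),int(v)) for x,v in zip(xs,g)])
"
```

```text
t0 [(50, 58), (51, 58), (52, 57), (53, 57), (54, 58), (55, 59), (56, 63), (57, 67), (58, 75), (59, 84), (60, 96), (61, 111), (62, 129), (63, 156), (64, 184), (65, 212), (66, 230), (67, 234), (68, 232), (69, 229), (70, 228), (71, 225), (72, 223), (73, 222), (74, 221), (75, 222), (76, 225), (77, 237), (78, 245), (79, 252), (80, 254), (81, 254), (82, 253), (83, 253), (84, 252), (85, 252), (86, 252), (87, 252), (88, 252), (89, 252), (90, 252), (91, 252), (92, 252), (93, 252), (94, 252), (95, 252), (96, 252), (97, 252), (98, 252), (99, 252)]
t0 [(195, 252), (196, 252), (197, 252), (198, 252), (199, 252), (200, 252), (201, 252), (202, 252), (203, 252), (204, 252), (205, 252), (206, 252), (207, 253), (208, 253), (209, 254), (210, 254), (211, 255), (212, 255), (213, 249), (214, 229), (215, 207), (216, 173), (217, 140), (218, 116), (219, 94), (220, 88), (221, 86), (222, 89), (223, 93), (224, 95), (225, 96), (226, 96), (227, 98), (228, 98), (229, 99), (230, 98), (231, 98), (232, 99), (233, 98), (234, 98), (235, 98), (236, 98), (237, 98), (238, 98), (239, 98)]
t6 [(-90, 66), (-89, 66), (-88, 66
[... 188 characters left out ...]
177), (-70, 193), (-69, 211), (-68, 226), (-67, 243), (-66, 239), (-65, 235), (-64, 232), (-63, 231), (-62, 230), (-61, 229), (-60, 229), (-59, 228), (-58, 229), (-57, 228), (-56, 228), (-55, 227), (-54, 227), (-53, 227), (-52, 227), (-51, 228)]
t6 [(45, 252), (46, 252), (47, 252), (48, 252), (49, 252), (50, 252), (51, 252), (52, 252), (53, 252), (54, 252), (55, 252), (56, 252), (57, 252), (58, 252), (59, 252), (60, 252), (61, 253), (62, 253), (63, 254), (64, 254), (65, 254), (66, 251), (67, 234), (68, 224), (69, 217), (70, 218), (71, 221), (72, 227), (73, 228), (74, 228), (75, 228), (76, 228), (77, 228), (78, 227), (79, 227), (80, 227), (81, 227), (82, 227), (83, 227), (84, 228), (85, 228)]
```

Travel is 147.4 mm by kinematics and by edges, above the 145 mm threshold but short of 150. There is plenty of time, so I'll push once more on the handle's face with closed fingers.

```bash
python3 -c "
from h import *
go(case(.006,.001,.2038),1.778)"
```

```text
t 20.73 pos [ 0.5663 -0.3593  0.2038] shift cm [20.09  3.12  0.04] turn -0.001
```

Call:
servo_tool(
  series="1 3.5 0.6 0 0;1 7.5 1.3 0 0;1 11.5 2 0 0;1 15.5 2.6 0 0;1 19 3.1 0 0;1 20.1 3.1 0 0;1 20.1 3.1 0 0;1 20.1 3.1 4 0;1 20.1 3.1 8 0;1 20.1 3.1 11.5 0;1 20.1 3.1 13.5 0;1 20.1 3.1 14.5 0;1 20.1 3.1 14.7 0;1 20.1 3.1 14.7 0;1 20.1 2.7 14.7 0;1 20.1 2.5 14.7 0;1 20.1 2.3 14.7 0;1 20.1 2.2 14.7 0",
)

```text
time: 22.23
tool_pos: [0.5475, -0.158, 0.0595]
ee_rot: [3.14, 0.002, 1.779]
wrist_force: [0.3, 0.3, 0.7]
width: 0.0003
```

Call:
servo_tool(
  series="1 0 -0.1 0 0;1 0 -0.2 0 0;1 0 -0.3 0 0;1 0 -0.3 0 0",
)

```text
time: 22.57
tool_pos: [0.5471, -0.158, 0.0593]
ee_rot: [3.134, 0.002, 1.779]
wrist_force: [6.7, 1.2, -0.2]
width: 0.0003
```

```bash
python3 -c "
from h import *
o=robot.get_obs();print(local(o['tool_pos'][None]),o['wrist_force'],o['ee_rot'])"
```

```text
[[-0.00276597  0.00109023  0.05934509]] [ 6.65075838  1.18862258 -0.24800117] [3.13420642e+00 1.85890548e-03 1.77904786e+00]
```

Call:
servo_tool(
  series="1 0 -0.15 0 0;1 0 -0.3 0 0;1 0 -0.4 0 0;1 0 -0.4 0 0;1 0 -0.4 0 0",
)

```text
time: 22.98
tool_pos: [0.5471, -0.158, 0.0595]
ee_rot: [3.125, 0.003, 1.78]
wrist_force: [15.3, 2.2, -5.6]
width: 0.0003
```

```bash
python3 -c "
from h import *
o=robot.get_obs();print(local(o['tool_pos'][None]),o['wrist_force'])"
```

```text
[[-0.00275368  0.00106541  0.05951643]] [15.33479115  2.17402222 -5.60604564]
```

The cover is at a hard stop: more push gave no motion. Back off clear and hand in.

Call:
servo_tool(
  series="1 0 0.5 0 0;1 0 1.5 0 0;1 0 1.5 -2 0;1 0 1.5 -6 0;1 0 1.5 -10 0;1 0 1.5 -14 0;1 -4 1.5 -15 0;1 -8 1.5 -15 0;1 -12 1.5 -15 0;1 -16 1.5 -15 0;1 -16 1.5 -15 0;1 -16 1.5 -15 0",
)

```text
time: 23.98
tool_pos: [0.5871, -0.3143, 0.2055]
ee_rot: [-3.138, -0.003, 1.775]
wrist_force: [0.0, 0.8, 0.3]
width: 0.0002
```

```bash
python3 -c "
from h import *
im,dp=snapshot('top'); L=local(cloud('top',dp)); Q=L[90:250,310:440].reshape(-1,3)
for nm,(x0,x1,y0,y1,z0,z1) in dict(handle=(-.1,.2,-.06,.06,.065,.09),tab=(-.05,.05,.095,.16,.036,.055)).items():
    t=Q[(Q[:,0]>x0)&(Q[:,0]<x1)&(Q[:,1]>y0)&(Q[:,1]<y1)&(Q[:,2]>z0)&(Q[:,2]<z1)]
    print(nm,len(t),rect(t))
o=robot.get_obs();print(o['time'],o['wrist_force'],o['tool_pos'])
print(robot.close_job())
"
```

```text
handle 57 ((-20.662002563476562, 1.4817752838134766), (39.20478057861328, 11.486856460571289), 89.58535766601562)
tab 53 ((0.07876396179199219, 128.1224365234375), (33.608455657958984, 13.276744842529297), 0.24801349639892578)
24.0333 [1.13693199 0.10270899 0.25994072] [ 0.58733451 -0.3126987   0.20642863]
the job is handed in; nothing more can be done
None
```

I handed the job in at about 24 s, with every step done in order; no verdict is reported. I set the gauge flat in the compartment and let go. I then drew the slide until the pointer was level with the set marker, held it about 2.3 s, eased it home, and slid the cover shut.

**Last checks:**
- **Set marker:** the pointer measured within about 0.2 mm of it before the hold.
- **Slide home:** the last picture before the cover closed put it home within about 1 mm. The final tab reading, 128 mm, fits the gauge lying about 6 mm towards the notch, inside the 11 mm limit.
- **Tab disagreement:** I pushed the tab back to about 124.5 mm, yet it now reads 128 mm. I did not find out why; both readings fit a slide that is home.
- **Cover:** it measures 146–147.5 mm of travel, above the 145 mm limit but short of the nominal 150 mm. Two further pushes of about 15 N did not move it, so I took that as its end stop.
- **Other things on the bench:** I did not measure the pulley, the can or the screwdriver at the end. The arm never went near them, and the can and the screwdriver looked undisturbed in the last picture viewed, which did not show the pulley.

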